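Feed an offcut through a guide with a push stick

TASK

Pick up the plain pale wooden slat that stands on its edge on the bench and use it as a push stick: with its end, push the small dark wooden block through the narrow channel of the guide until the block has come right out at the far end and lies clear of the fences on the guide's board. Do not touch the block with the gripper. Then take the stick back out and lay it down on the bench top, off the guide.

Things in the scene. Friction and masses are not known exactly. Their poses are not given: they have to be found in the camera images.
- guide: Guide screwed down: plywood board 100 (x) x 255 (y) x 18 mm with two wooden fences. Origin at bench level under the channel's middle; +y = feed direction (to the robot's left). Board y -115 to 140. Fences y -30 (mouth) to 30 (exit), 40 mm apart, outer faces x +-42, tops 40 above the bench; open above. Lead-in wings flare from the mouth to y -50, there 65 apart. Stop strip 12 high across the board at y 126.
- guide_exit (a point): The middle of the channel's exit, on the top face of the board, 18 mm above the bench (guide x = 0, y = +30 mm); axes as the guide's.
- offcut: The small dark brown wooden block to be fed: 30 wide (x) x 55 long (y) x 18 mm high, 20 to 45 g, origin at the centre of its underside. Lies on the guide's board, lengthwise along the feed direction, its front end 7 to 23 mm inside the channel, which leaves it 5 mm at each side. Slides easily.
- push_stick: Plain pale wooden slat, 200 long (its y) x 35 (x) x 12 mm (z, level), 55 g, standing on its 12 mm edge on the bench before the guide: 35 high. Origin: middle of a broad face. Ends alike. Held level, 30 mm behind its middle, lower edge 5 mm over the board, its end reaches through the channel and the fingers stay outside.
- stick_mid (a point): The centre of the push stick's solid, 17.5 mm above the bench while it stands on edge; axes as the stick's.
Mind the look-alikes: they are no part of the job. What is meant by the offcut is not red, and is the smaller of those in its own colour. What is shaped like the push_stick but yellow is not meant.

How it is judged (in metres and radians):
On the way:
1. the block is inside the channel and the stick pushes it (y of offcut in the frame of guide between -0.01 and 0.03 m and x of offcut in the frame of guide between -0.012 and 0.012 m and z of offcut in the frame of guide_exit below 0.006 m and contact force between push_stick and offcut above 0.01 N).
At the end, for the whole second after the job is handed in: The block lies flat (within 10 degrees), at rest on the guide's board, its centre at least 26 mm past the exit (tail out of the channel) and within 35 mm of the channel's centre line, short of the stop. The stick rests on the bench top, off the guide (its centre under 20.5 mm high) (y of offcut in the frame of guide_exit between 0.026 and 0.085 m and x of offcut in the frame of guide_exit between -0.035 and 0.035 m and z of offcut in the frame of guide_exit between -0.004 and 0.006 m and angle between offcut's own z axis and vertical below 0.17 rad and linear speed of each of offcut, push_stick below 0.02 m/s and height (world z) of stick_mid below 0.0205 m); the robot touches nothing.
It fails at once if the gripper or arm touches the block (contact force between any of the fingers, the arm and offcut above 0.3 N).
It also fails if it takes over 51 s, if anything falls off the work surface, if the arm or the gripper's body presses on something with over 40 N, if the wrist force passes 120 N, or if a joint passes its speed limit or range.

ROBOT

A 6-joint arm with a two-finger parallel gripper is mounted at the origin on a cart in front of the work surface, level with it; the furniture and walls round the work are solid. World frame = base frame: x ahead of the robot, y to its left, z up, the work surface at z = 0. Lengths are in m, angles in degrees, forces in N, time in s.
With the tool pointing down it reaches from about 0.3 to 0.75 m from the base axis. Payload 8.5 kg.
Tool frame: the origin (TCP) lies on the centre line of the jaws, within the pads' length; the fingertips stand 17 mm ahead of it and the grasp point (between the pads) lies 2 mm behind it; z points along the fingers, y is the direction in which the jaws open and shut (so a half turn about z gives the same grasp; the last joint's range is limited). The gripper opens to 85 mm and grips with 20 to 120 N. Pads are 22 mm wide; open, the fingers measure 114 mm over their backs; the gripper's body (76 mm by 85 mm) begins 54 mm behind the grasp point. The pads swing forward as they close: fully open they stand 13 mm farther back than shut.
Start: joints at [58.31, 21.807, 74.336, -0, 83.858, -12.336], TCP at [0.182, 0.519, 0.248] pointing down, gripper open.
Joint ranges: [-178.18, 178.18], [-50.72, 133.34], [12.68, 142.11], [-81.47, 261.47], [9.98, 163.14], [-165.26, 165.26]. Speed limits (degrees/s): [136.94, 136.94, 180, 180, 180, 180].

INTERFACE

Orientations are given as a 3x3 rotation matrix whose columns are the frame's x, y, z axes.
In Python, from rig import env, imaging, close_job gives the robot as it stands.
- The arm moves only by the tool step_arm, never from a script. Its argument "steps" is one flat list of numbers, 7 for each row, row after row: the opening, from 0 (shut) to 1 (fully open), then the shift along the tool's x, y, z as a fraction of full scale, then the turn, a rotation vector about the tool's x, y, z as a fraction of full scale. A call has 1 to 10 rows; each row is the pose to reach, as a shift and turn from the pose commanded when the call began, along the tool's axes at that moment; what a row does not reach only later rows make up. Full scale, the value 1, is 0.3 m for a shift and 45 degrees for a turn. A row lasts 1/10 s, in which the tool goes at most 50 mm and 8.59 degrees, less where a joint would pass 70% of its speed; a pose out of reach is approached as far as the arm can. A call with a number of a shift or a turn outside -1 to 1 is refused whole. A call with a gripper value outside its range is refused whole. The fingers move at their own pace and stop on an object; "grip_force" is the grip in N (left out, the last holds). Time passes only in rows, so rows that repeat a pose let the fingers close. It gives the time, the measured TCP pose, the force and the opening at its end, in the units of the state.
- env.observe(): the state, without advancing time (a new reading comes with each control period).
- imaging.get_image(name): name is "scene" or "side" or "wrist"; returns (picture, depth): 384x512x3 uint8, blue, green, red; 384x512 float32, m along the optical axis (not along the pixel's ray), 0 where there is no reading.
- imaging.get_calibration(name): a dict with "camera_matrix" (3x3 intrinsics, pixels), "world_from_camera" (4x4, takes a point from camera to world coordinates). Camera axes: x right, y down, z forward; pixel columns grow to the right and rows downward; lengths in m; the calibration is good to about 2 mm. A picture is of the moment at which its call begins: read the wrist's pose just before it. get_calibration takes no time and is no camera call; for the wrist camera it gives the pose at the moment of the call.
- close_job(): hands the job in, once; it reports no verdict.
Trained networks look in the newest picture that a camera, given by its name, has taken for a name from the list of things; names that differ only in an ending like _2 or _b are one class to them, and where a whole thing is asked for, a point or a joint stands for the part that bears it (a point fixed in the world has none). Each returns a list of dicts, best first, with "score" (0 to 1); they miss things now and then, are a little off and sometimes report something else, mostly with a low value. They report only what shows in the picture. A call takes as long as a camera call. They do not tell look-alikes from the thing itself.
- imaging.spot_in(camera, target): "pixel" ([column, row] in pixels, amid what is visible of it).
- imaging.regions_of(camera, target): "mask" (384x512 bool, what is visible of it) and "pixel" ([column, row] in pixels, amid what is visible of it).
- imaging.pinpoint(camera, target): "pixel" ([column, row] in pixels: a listed point, or the origin of a listed thing).
The state is a dict: "time_s": time; "q": joint angles; "qvel": joint speeds; "joint_efforts": joint torques, N m; "position": TCP position; "tool_rot": TCP orientation; "ft_force": force on the tool from outside, world axes, zero at the start; "wrist_torque": the same for the moment, N m; "grip_width": finger opening in m.
Only numpy, scipy, OpenCV 4.12 (cv2) and the standard library are available. Lean on these libraries where they do the work, as an engineer would, in place of code of your own. Each camera call takes 0.05 s, during which the arm holds its last target.

## Working session

There is one attempt and no reset: what is moved stays moved. The work goes in short steps, Python scripts to look and compute and a tool call to move; the robot and the scene stay as the last step left them, time stands still between calls to the robot, and variables do not carry over. Pictures are saved under pics/ and viewed, and the job is handed in when it is done.

Besides the shell and the picture viewer there is one more tool, called after "Call:" by a JSON object that holds its "method" and its "body". step_arm: Moves the arm, as the interface text tells. Shift numbers are shares of 0.3 m and turn numbers shares of 45 degrees, none past 1 either way. Its arguments: {"type":"object","properties":{"steps":{"type":"array","items":{"type":"number"}},"grip_force":{"type":"number"}},"required":["steps"]}

```bash
ls; mkdir -p pics
cat > h.py <<'E'
from rig import env, imaging, close_job
import numpy as np, cv2
def grab(cam,fn=None):
    im,d=imaging.get_image(cam); c=imaging.get_calibration(cam)
    if fn: cv2.imwrite('pics/'+fn,im)
    return im,d,np.array(c['camera_matrix']),np.array(c['world_from_camera'])
def cloud(d,K,T):
    v,u=np.mgrid[:d.shape[0],:d.shape[1]]
    P=np.stack([(u-K[0,2])/K[0,0]*d,(v-K[1,2])/K[1,1]*d,d],-1)
    return P@T[:3,:3].T+T[:3,3]
def px2z(px,z,K,T):
    r=T[:3,:3]@np.linalg.solve(K,[px[0],px[1],1]); return T[:3,3]+r*(z-T[2,3])/r[2]
E
python3 - <<'E'
from h import *
s=env.observe(); print({k:np.round(v,3).tolist() for k,v in s.items()})
ims=[]
for c in ['scene','side','wrist']:
    im,d,K,T=grab(c,c+'0.png'); np.savez(c+'0.npz',im=im,d=d,K=K,T=T)
    W=cloud(d,K,T)
    print(c,T[:3,3].round(3),T[:3,2].round(2))
    for t in ['guide','offcut','push_stick']:
        for r in imaging.regions_of(c,t):
            m=r['mask']&(d>0); p=np.median(W[m],0) if m.any() else None
            print(c,t,round(r['score'],2),np.round(r['pixel']),m.sum(),p.round(3),im[m].mean(0).round())
E
```

```text
pics
{'time_s': 0.0, 'q': [58.309, 21.841, 74.385, -0.002, 83.857, -12.336], 'qvel': [0.036, -0.012, 0.055, 0.027, 0.053, 0.099], 'joint_efforts': [-0.001, -44.845, -23.128, -0.0, 0.005, 0.0], 'position': [0.182, 0.519, 0.248], 'tool_rot': [[-0.943, 0.331, -0.001], [0.331, 0.943, -0.001], [0.0, -0.001, -1.0]], 'ft_force': [0.18, 0.663, 0.815], 'wrist_torque': [-0.008, 0.029, -0.009], 'grip_width': 0.085}
scene [-0.004 -0.474  0.866] [ 0.43  0.5  -0.75]
scene guide 0.72 [292. 178.] 2253 [0.585 0.069 0.019] [121. 160. 192.]
scene offcut 0.88 [269. 220.] 496 [ 0.425 -0.005  0.026] [ 66.  86. 119.]
scene offcut 0.74 [226. 182.] 362 [0.414 0.18  0.034] [136. 162. 181.]
scene offcut 0.7 [334. 243.] 247 [ 0.52  -0.171  0.019] [ 48.  51. 185.]
scene offcut 0.68 [308. 179.] 191 [0.607 0.021 0.036] [ 66.  87. 121.]
scene push_stick 0.76 [220. 185.] 398 [0.414 0.181 0.033] [134. 159. 179.]
scene push_stick 0.62 [154. 168.] 258 [0.287 0.373 0.035] [ 79. 176. 201.]
side [ 0.41  -0.732  0.471] [ 0.06  0.89 -0.46]
side guide 0.76 [308. 206.] 2651 [0.593 0.031 0.018] [148. 198. 225.]
side offcut 0.64 [320. 211.] 285 [0.61  0.01  0.035] [ 74. 105. 149.]
side offcut 0.58 [241. 223.] 543 [ 0.431 -0.024  0.025] [ 75. 105. 151.]
side offcut 0.58 [296. 275.] 508 [ 0.524 -0.181  0.017] [ 45.  52. 226.]
side push_stick 0.83 [230. 187.] 388 [0.415 0.157 0.027] [159. 191. 208.]
side push_stick 0.82 [182. 161.] 434 [0.282 0.347 0.02 ] [ 55. 185. 205.]
wrist [0.117 0.542 0.374] [ 0.26 -0.09 -0.96]
wrist push_stick 0.88 [204. 278.] 2101 [0.295 0.404 0.027] [  5. 180. 210.]
wrist push_stick 0.86 [ 78. 379.] 311 [0.404 0.155 0.009] [130. 160. 184.]
```

View pics/scene0.png

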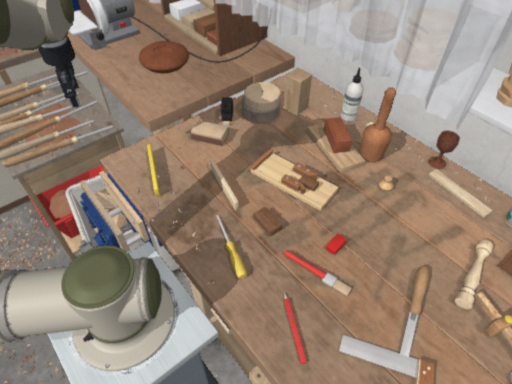

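View pics/side0.png

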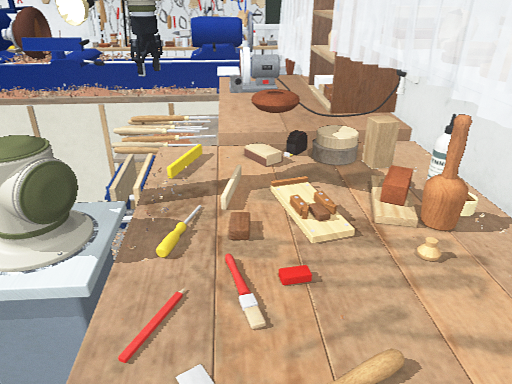

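View pics/wrist0.png

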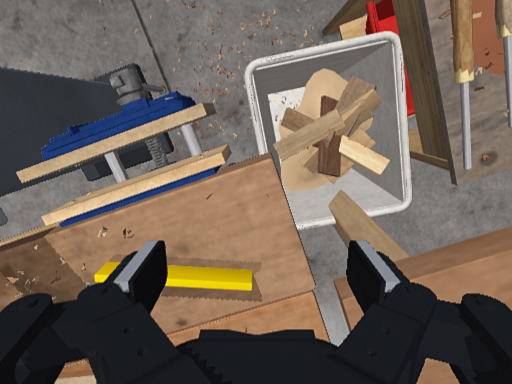

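The push_stick candidates in the scene view are the pale slat at (220,185) and the yellow one at (154,168). The pale one fits; yellow is excluded. The offcut candidates are the small brown block between the fences at (308,179), a larger brown block at (269,220) and a red one at (334,243). The one in the guide fits, being the smaller of the brown ones. I'll confirm with a crop and measure both.

Run:
```python
from h import *
z=np.load('scene0.npz'); im,d,K,T=z['im'],z['d'],z['K'],z['T']
y=np.load('side0.npz')
a=cv2.resize(im[140:240,190:350],None,fx=4,fy=4,interpolation=cv2.INTER_CUBIC)[:, :640]
b=cv2.resize(y['im'][160:250,210:370],None,fx=4,fy=4,interpolation=cv2.INTER_CUBIC)[:180*2]
cv2.imwrite('pics/cropA.png',a);cv2.imwrite('pics/cropB.png',b)
def rect(P): 
    c,s,a=cv2.minAreaRect((P[:,:2]*1000).astype(np.float32)); return np.round(c,1),np.round(s,1),round(a,1)
for n,q in(('scene',z),('side',y)):
    W=cloud(q['d'],q['K'],q['T'])
    P=W.reshape(-1,3); 
    reg=(abs(P[:,0]-.59)<.12)&(abs(P[:,1]-.05)<.2)
    m=reg&(P[:,2]>.012)&(P[:,2]<.023); print(n,'board',m.sum(),rect(P[m]))
    m=reg&(P[:,2]>.037)&(P[:,2]<.06); print(n,'fence top',m.sum(),rect(P[m]),np.median(P[m],0))
    m=(abs(P[:,0]-.42)<.06)&(abs(P[:,1]-.18)<.15)&(P[:,2]>.028)&(P[:,2]<.05); print(n,'sticktop',m.sum(),rect(P[m]),np.median(P[m],0))
    m=(abs(P[:,0]-.42)<.06)&(abs(P[:,1]-.18)<.15)&(P[:,2]>.008)&(P[:,2]<.05); print(n,'stick',m.sum(),rect(P[m]),P[m].max(0),P[m].min(0))
```

```text
scene board 1486 (array([596.5,  74.3]), array([106. , 255.5]), 12.5)
scene fence top 369 (array([604.,  46.]), array([86.4, 97.4]), 11.7) [0.60995645 0.04813408 0.040349  ]
scene sticktop 239 (array([417.7, 159.5]), array([257.1,  52.1]), 89.0) [0.41661583 0.17811119 0.03546071]
scene stick 393 (array([418.8, 158.3]), array([ 63.4, 257.1]), 2.1) [0.45497973 0.2877043  0.04031627] [0.38928015 0.03025351 0.00800619]
side board 1713 (array([597.9,  69.6]), array([100.9, 255.8]), 13.2)
side fence top 320 (array([604.2,  47. ]), array([85.9, 87.2]), 13.7) [0.60244421 0.04896826 0.0394173 ]
side sticktop 196 (array([419.7, 188. ]), array([201.7,  12.7]), 76.4) [0.41703047 0.1716299  0.03389471]
side stick 365 (array([420. , 157.6]), array([ 61. , 254.7]), 1.7) [0.45417682 0.28580615 0.03647956] [0.39126856 0.03042205 0.00814662]
```

View pics/cropA.png

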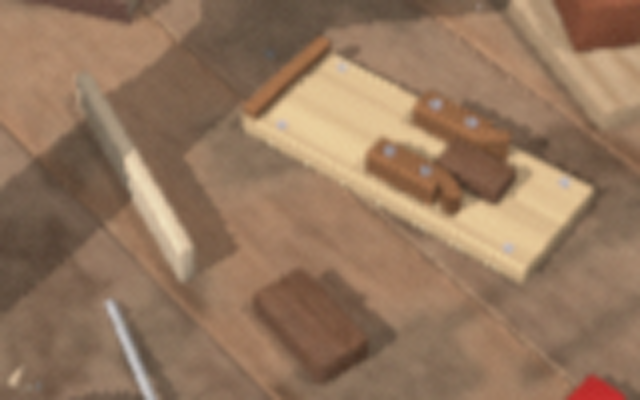

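View pics/cropB.png

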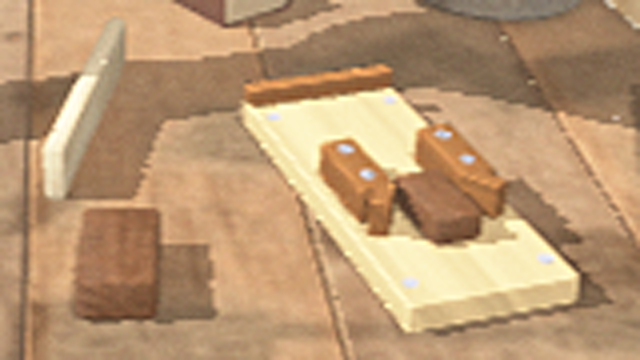

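The crops confirm it. The small dark block lies between the fences, and the larger brown one is on the bench at crop A (310,325). The pale slat stands free. The stop strip is at the upper left, so the mouth faces right. Next I'll move above the stick for a wrist look.

```bash
cat >> h.py <<'E'
def plan(pos,yaw):
    "yaw: world angle (deg) of tool y, tool down. gives shift & turn shares"
    from scipy.spatial.transform import Rotation as R
    s=env.observe(); M=np.array(s['tool_rot']); p=np.array(s['position'])
    c,n=np.cos(np.radians(yaw)),np.sin(np.radians(yaw))
    G=np.array([[n*-1,c,0],[c,n,0],[0,0,-1]]).astype(float)
    sh=M.T@(np.array(pos)-p)/.3; tn=np.degrees(R.from_matrix(M.T@G).as_rotvec())/45
    print('t',round(s['time_s'],2),'pos',p.round(4),'shift',sh.round(4),'turn',tn.round(4)); return sh,tn
E
python3 - <<'E'
from h import *
plan([.4126,.159,.2],-13.6)
y=np.load('side0.npz');W=cloud(y['d'],y['K'],y['T'])
for n,u,v in(('knob',429,248),('knobtop',431,240),('mallet',440,200),('mallet top',460,125),('redbrick',397,185),('red',296,272)): print(n,W[v,u].round(3))
# things within swept strip behind mouth
o=np.array([.600,.060]);a=np.radians(13);
q=(W[...,:2]-o); gx=q@[np.cos(a),np.sin(a)]; gy=q@[-np.sin(a),np.cos(a)]
m=(abs(gx)<.08)&(gy<-.12)&(gy>-.33)&(W[...,2]>.006); print(m.sum(), W[m].max(0) if m.any() else '', gx[m].min() if m.any() else '')
E
```

```text
t 0.6 pos [0.1823 0.5189 0.2483] shift [-1.122  -0.8774  0.161 ] turn [-1.0000e-04  0.0000e+00  1.8721e+00]
knob [ 0.796 -0.129  0.024]
knobtop [ 0.8   -0.123  0.038]
mallet [ 0.855 -0.033  0.075]
mallet top [ 0.871 -0.013  0.232]
redbrick [0.796 0.048 0.073]
red [ 0.528 -0.175  0.017]
0
```

Call:
{"method": "step_arm", "body": {"steps": [1,-0.56,-0.44,0.06,0,0,0.93,1,-0.56,-0.44,0.06,0,0,0.93,1,-0.56,-0.44,0.06,0,0,0.93,1,-0.56,-0.44,0.06,0,0,0.93,1,-0.56,-0.44,0.06,0,0,0.93,1,-0.56,-0.44,0.06,0,0,0.93]}}

```text
time_s: 1.2
position: [0.298, 0.3373, 0.2304]
tool_rot: [[-0.477, 0.879, 0.0], [0.879, 0.477, -0.0], [-0.0, -0.0, -1.0]]
ft_force: [0.2, 0.1, -0.1]
grip_width: 0.0854
```

Run:
```python
from h import *
plan([.4126,.159,.2],-13.6)
```

```text
t 1.2 pos [0.298  0.3373 0.2304] shift [-0.7045  0.052   0.1014] turn [0.000e+00 2.000e-04 9.357e-01]
```

Call:
{"method": "step_arm", "body": {"steps": [1,-0.7,0.05,0.1,0,0,0.94,1,-0.7,0.05,0.1,0,0,0.94,1,-0.7,0.05,0.1,0,0,0.94,1,-0.7,0.05,0.1,0,0,0.94,1,-0.7,0.05,0.1,0,0,0.94,1,-0.7,0.05,0.1,0,0,0.94,1,-0.7,0.05,0.1,0,0,0.94]}}

```text
time_s: 1.9
position: [0.411, 0.1629, 0.2004]
tool_rot: [[0.228, 0.974, -0.0], [0.974, -0.228, 0.0], [0.0, -0.0, -1.0]]
ft_force: [0.0, 1.1, -0.0]
grip_width: 0.0854
```

Run:
```python
from h import *
im,d,K,T=grab('wrist','w1.png'); np.savez('w1.npz',im=im,d=d,K=K,T=T)
W=cloud(d,K,T)
for t in ['push_stick']:
    for r in imaging.regions_of('wrist',t):
        m=r['mask']&(d>0); P=W[m]; tp=P[P[:,2]>.031]
        print(r['score'],r['pixel'],P.max(0),im[m].mean(0))
        if len(tp)>20: print(len(tp),cv2.minAreaRect((tp[:,:2]*1000).astype(np.float32)))
    for r in imaging.pinpoint('wrist','stick_mid'): print(r, px2z(r['pixel'],.0175,K,T))
plan([.4126,.159,.2],-13.6)
```

```text
0.89 [256.5, 133.3] [0.44686331 0.28803506 0.03747467] [157.5917603  191.64194757 212.07602996]
2622 ((418.96600341796875, 190.18399047851562), (198.45262145996094, 12.021275520324707), 76.75162506103516)
0.83 [66.2, 50.1] [0.28765381 0.36028623 0.03752098] [  7.70304114 143.05664878 164.58556947]
1515 ((263.03955078125, 316.55841064453125), (83.03446960449219, 13.153242111206055), 67.39411163330078)
{'pixel': [258.2, 148.4], 'score': 0.9} [0.41884722 0.18908129 0.0175    ]
t 2.05 pos [0.4108 0.1631 0.2006] shift [-0.0119  0.0091  0.0018] turn [ 0.0004 -0.0003  0.0083]
```

View pics/w1.png

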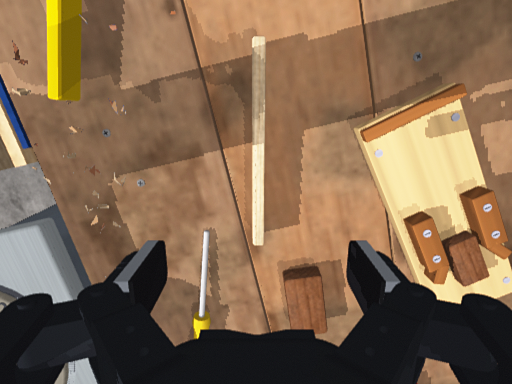

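The wrist view shows the pale stick from (258,40) to (258,243), and the screwdriver tip is at (207,232). The measured length is 198 mm, the width 12 mm and the top at 36 mm, all as expected. I'll descend with a partial opening.

Run:
```python
from h import *
plan([.4121,.1603,.0265],-13.25)
z=np.load('w1.npz');W=cloud(z['d'],z['K'],z['T'])
print(W[235,207],W[245,207],W[265,300])
```

```text
t 2.05 pos [0.4108 0.1631 0.2006] shift [-0.0083  0.0063  0.5802] turn [ 0.0004 -0.0003  0.0005]
[0.33998661 0.10563147 0.00855089] [0.33675254 0.09387538 0.00897661] [0.43561382 0.03992449 0.00090805]
```

Call:
{"method": "step_arm", "body": {"steps": [0.5,-0.008,0.006,0.1,0,0,0,0.5,-0.008,0.006,0.2,0,0,0,0.5,-0.008,0.006,0.3,0,0,0,0.5,-0.008,0.006,0.38,0,0,0,0.5,-0.008,0.006,0.46,0,0,0,0.5,-0.008,0.006,0.52,0,0,0,0.5,-0.008,0.006,0.56,0,0,0,0.5,-0.008,0.006,0.58,0,0,0,0.5,-0.008,0.006,0.58,0,0,0], "grip_force": 60}}

```text
time_s: 2.95
position: [0.4122, 0.1597, 0.0261]
tool_rot: [[0.232, 0.973, -0.001], [0.973, -0.232, -0.0], [-0.0, -0.001, -1.0]]
ft_force: [-0.0, -0.1, -0.2]
grip_width: 0.0424
```

Call:
{"method": "step_arm", "body": {"steps": [0,0,0,0,0,0,0,0,0,0,0,0,0,0,0,0,0,0,0,0,0,0,0,0,0,0,0,0,0,0,0,0,0,0,0,0,0,0,0,0,0,0,0,0,0,0,0,0,0], "grip_force": 60}}

```text
time_s: 3.65
position: [0.4129, 0.1593, 0.0271]
tool_rot: [[0.233, 0.972, 0.002], [0.972, -0.233, 0.0], [0.001, 0.002, -1.0]]
ft_force: [-0.3, 0.9, 6.4]
grip_width: 0.0109
```

Call:
{"method": "step_arm", "body": {"steps": [0,0,0,-0.05,0,0,0,0,0,0,-0.15,0,0,0,0,0,0,-0.25,0,0,0,0,0,0,-0.35,0,0,0,0,0,0,-0.43,0,0,0,0,0,0,-0.43,0,0,0]}}

```text
time_s: 4.25
position: [0.4137, 0.1593, 0.1581]
tool_rot: [[0.233, 0.972, 0.006], [0.972, -0.233, 0.001], [0.002, 0.006, -1.0]]
ft_force: [0.1, -0.1, -0.7]
grip_width: 0.011
```

Run:
```python
from h import *
s=env.observe();p=np.array(s['position']);M=np.array(s['tool_rot']);print(p,s['grip_width'])
for c in ['wrist','side']:
    im,d,K,T=grab(c,'lift_%s.png'%c); W=cloud(d,K,T)
    for r in imaging.regions_of(c,'push_stick')[:1]:
        m=r['mask']&(d>0); P=(W[m]-p)@M
        print(c,r['score'],r['pixel'],'tool frame min/max',P.min(0).round(4),P.max(0).round(4))
        if c=='wrist':
            t=P[P[:,2]<np.percentile(P[:,2],5)+.006]; 
            for a in (.02,.05,.08,.11,.125):
                k=abs(P[:,0]-a)<.005
                if k.any(): print(a,k.sum(),np.median(P[k],0).round(4), P[k][:,1].min().round(4),P[k][:,1].max().round(4))
```

```text
[0.41365357 0.15928221 0.15813129] 0.010988270620312851
wrist 0.74 [25.2, 48.2] tool frame min/max [ 0.0753 -0.2222  0.1213] [ 0.1508 -0.1729  0.1605]
0.08 499 [ 0.0805 -0.186   0.1306] -0.1973 -0.1829
0.11 615 [ 0.11   -0.1811  0.13  ] -0.2194 -0.1786
0.125 646 [ 0.125  -0.1785  0.13  ] -0.1906 -0.176
side 0.82 [223.8, 145.2] tool frame min/max [-0.0725 -0.1112 -0.0058] [0.403  0.0064 0.1612]
```

View pics/lift_wrist.png

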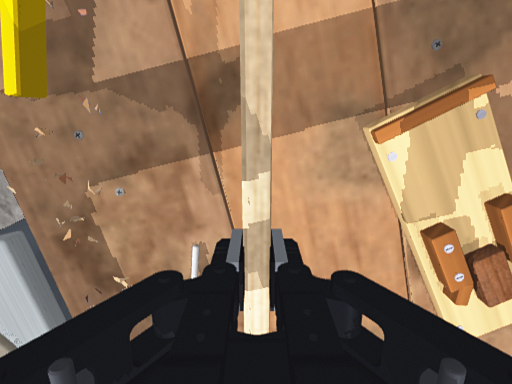

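View pics/lift_side.png

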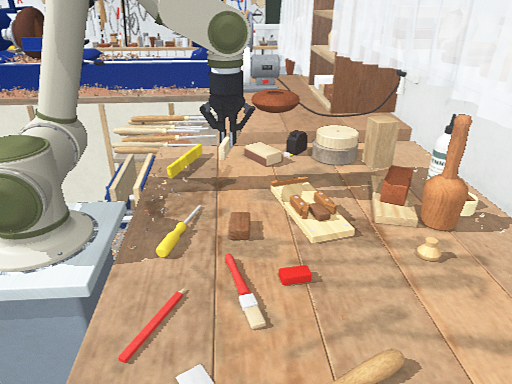

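The stick is held. It runs straight up the wrist image at column 256, and in the side view it hangs in the gripper. Next I'll measure its pose in the tool frame and refine the guide and block poses from this view.

Run:
```python
from h import *
s=env.observe();p=np.array(s['position']);M=np.array(s['tool_rot'])
im,d,K,T=grab('wrist'); np.savez('w2.npz',im=im,d=d,K=K,T=T); W=cloud(d,K,T)
P=(W-p)@M
m=(abs(P[...,1])<.02)&(P[...,2]<.05)&(P[...,2]>-.03)&(P[...,0]>.025)&(d>0)
Q=P[m];print('x range',Q[:,0].min(),Q[:,0].max())
for a in (.03,.06,.09,.12):
    k=Q[abs(Q[:,0]-a)<.008]; 
    if len(k): print(a,np.median(k,0).round(4),np.percentile(k[:,1],[2,98]).round(4), k[:,2].min().round(4))
z=np.load('side0.npz');ws=[('w2',im,d,K,T)]
for n,im,d,K,T in ws+[(n,)+tuple(np.load(n+'.npz')[k] for k in('im','d','K','T')) for n in ('w1','scene0','side0')]:
    W=cloud(d,K,T); P=W[d>0]; reg=(abs(P[:,0]-.6)<.1)&(abs(P[:,1]-.05)<.12)
    m=reg&(P[:,2]>.036)&(P[:,2]<.046); F=P[m][:,:2]
    # edges: split into two fences by guide-x about 600,60 yaw13
    for yaw in (13,):
        a=np.radians(yaw); q=F-[.6,.06]; gx=q@[np.cos(a),np.sin(a)]; gy=q@[-np.sin(a),np.cos(a)]
        for sgn in(-1,1):
            k=(gx*sgn>0.012)&(gx*sgn<.05)&(gy>-.026)&(gy<.035)
            if k.sum()>15:
                f=np.polyfit(gy[k],gx[k],1); print(n,sgn,k.sum(),'gx %.4f slope deg %.2f gy %.4f %.4f gx %.4f %.4f'%(f[1],np.degrees(f[0]),gy[k].min(),gy[k].max(),*np.percentile(gx[k],[2,98])))
    m=(P[:,2]>.014)&(P[:,2]<.023)&reg | (abs(P[:,0]-.6)<.12)&(abs(P[:,1]-.07)<.16)&(P[:,2]>.014)&(P[:,2]<.022)
    print(n,'board',cv2.minAreaRect((P[m][:,:2]*1000).astype(np.float32)))
```

```text
x range 0.025045934830592264 0.10414529969871138
0.03 [ 0.0318 -0.     -0.0078] [-0.0057  0.0057] -0.01
0.06 [ 0.0602 -0.     -0.0077] [-0.0058  0.0057] -0.0097
0.09 [ 0.0901  0.     -0.0077] [-0.0057  0.0057] -0.0103
w2 -1 1590 gx -0.0309 slope deg -0.28 gy -0.0260 0.0321 gx -0.0411 -0.0199
w2 1 90 gx 0.0165 slope deg 10.83 gy -0.0238 0.0322 gx 0.0121 0.0241
w2 board ((597.0211181640625, 73.54052734375), (100.53422546386719, 255.115234375), 13.023463249206543)
w1 -1 1175 gx -0.0307 slope deg -0.66 gy -0.0260 0.0317 gx -0.0411 -0.0197
w1 1 1332 gx 0.0303 slope deg 1.42 gy -0.0259 0.0324 gx 0.0201 0.0419
w1 board ((597.5828857421875, 73.8398208618164), (100.6672134399414, 255.0323944091797), 13.39698600769043)
scene0 -1 128 gx -0.0313 slope deg -1.16 gy -0.0256 0.0337 gx -0.0415 -0.0188
scene0 1 122 gx 0.0300 slope deg 3.35 gy -0.0251 0.0335 gx 0.0146 0.0440
scene0 board ((596.450439453125, 74.31105041503906), (105.95072174072266, 255.51992797851562), 12.48315143585205)
side0 -1 120 gx -0.0315 slope deg -0.45 gy -0.0254 0.0295 gx -0.0410 -0.0204
side0 1 117 gx 0.0308 slope deg -1.28 gy -0.0259 0.0304 gx 0.0206 0.0434
side0 board ((598.7720336914062, 66.58574676513672), (100.54815673828125, 249.09597778320312), 13.150233268737793)
```

Run:
```python
from h import *
plan([.6504,-.1575,.150],13.1)
```

```text
t 4.5 pos [0.412  0.159  0.1543] shift [-0.8404  1.0192  0.0126] turn [-3.000e-03  3.000e-04 -5.912e-01]
```

Call:
{"method": "step_arm", "body": {"steps": [0,-0.2,0.25,0,0,0,-0.15,0,-0.3,0.4,0,0,0,-0.25,0,-0.4,0.55,0,0,0,-0.35,0,-0.5,0.7,0,0,0,-0.45,0,-0.62,0.82,0,0,0,-0.52,0,-0.74,0.92,0,0,0,-0.59,0,-0.84,1,0,0,0,-0.59,0,-0.84,1,0,0,0,-0.59,0,-0.84,1,0,0,0,-0.59,0,-0.84,1,0,0,0,-0.59]}}

```text
time_s: 5.5
position: [0.645, -0.1564, 0.1534]
tool_rot: [[-0.224, 0.974, -0.003], [0.974, 0.224, 0.001], [0.002, -0.002, -1.0]]
ft_force: [-0.2, 0.5, -1.2]
grip_width: 0.0113
```

```bash
cat > g.py <<'E'
from h import *
from scipy.optimize import least_squares
def look(fn):
    s=env.observe();p=np.array(s['position']);M=np.array(s['tool_rot']);print('t',s['time_s'],p.round(4),M[:,1].round(4),s['ft_force'],s['grip_width'])
    im,d,K,T=grab('wrist',fn+'.png'); np.savez(fn+'.npz',im=im,d=d,K=K,T=T); W=cloud(d,K,T)
    P=W[d>0]; 
    return s,p,M,im,d,K,T,W
E
python3 - <<'E'
from g import *
s,p,M,im,d,K,T,W=look('w3')
P=(W-p)@M
m=(abs(P[...,1])<.02)&(P[...,2]<.03)&(P[...,2]>-.03)&(P[...,0]>.025)&(d>0)
print('stick x max',P[m][:,0].max(), np.median(P[m],0))
for t in ['offcut','guide']:
    for r in imaging.regions_of('wrist',t):
        k=r['mask']&(d>0); print(t,r['score'],r['pixel'],k.sum(),np.median(W[k],0))
plan([.6504,-.1575,.150],13.1)
E
```

```text
t 5.5 [ 0.645  -0.1564  0.1534] [ 0.9745  0.2245 -0.0024] [-0.17525555  0.50262985 -1.22081452] 0.011304110168599868
stick x max 0.10528244306881403 [ 0.07036435 -0.00019048 -0.00831317]
offcut 0.89 [122.1, 170.9] 2402 [ 0.5272218  -0.16728004  0.01839665]
guide 0.84 [279.9, 28.9] 5579 [ 0.63487027 -0.03038938  0.01850425]
t 5.65 pos [ 0.6449 -0.1547  0.155 ] shift [-0.0133  0.0156  0.0165] turn [-0.0012 -0.0011  0.0004]
```

View pics/w3.png

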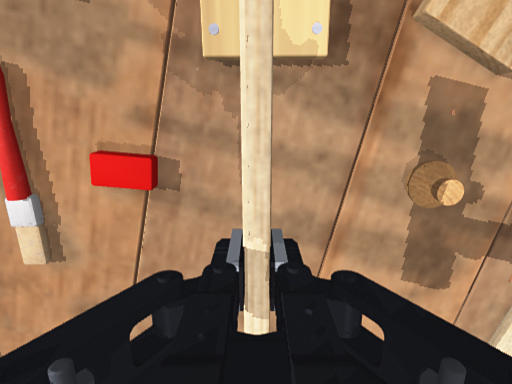

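Below the stick are the board's end screws at (213,29) and (317,29), with the stick centred between them. The red block at (122,171) is well to the side. Next: descend behind the block.

Run:
```python
from h import *
plan([.6504,-.1575,.050],13.1)
```

```text
t 5.65 pos [ 0.6449 -0.1547  0.155 ] shift [-0.0136  0.0159  0.3498] turn [-0.0012 -0.0011  0.0004]
```

Call:
{"method": "step_arm", "body": {"steps": [0,-0.013,0.016,0.08,0,0,0,0,-0.013,0.016,0.16,0,0,0,0,-0.013,0.016,0.23,0,0,0,0,-0.013,0.016,0.29,0,0,0,0,-0.013,0.016,0.32,0,0,0,0,-0.013,0.016,0.33,0,0,0,0,-0.013,0.016,0.33,0,0,0,0,-0.013,0.016,0.33,0,0,0]}}

```text
time_s: 6.45
position: [0.6513, -0.1586, 0.0574]
tool_rot: [[-0.226, 0.974, 0.002], [0.974, 0.226, -0.001], [-0.001, 0.001, -1.0]]
ft_force: [0.4, -0.3, 1.0]
grip_width: 0.0108
```

Run:
```python
from g import *
s=env.observe();p=np.array(s['position']);M=np.array(s['tool_rot'])
g=np.array([.5994,.0617]);a=np.radians(13.1);R=np.array([[np.cos(a),np.sin(a)],[-np.sin(a),np.cos(a)]])
print(p.round(4),'guide xy',(R@(p[:2]-g)).round(4))
plan([.6504,-.1575,.050],13.1)
for c in('side','scene'):
    im,d,K,T=grab(c); W=cloud(d,K,T); 
    u,v=(240,140) if c=='side' else (230,120)
    cr=im[v:v+130,u:u+180]; cv2.imwrite('pics/pre_%s.png'%c,cv2.resize(cr,None,fx=4,fy=4,interpolation=cv2.INTER_CUBIC))
    G=np.dstack([(W[...,:2]-g)@R.T,W[...,2]])
    k=(abs(G[...,0])<.025)&(G[...,2]>.03)&(G[...,2]<.04)&(G[...,1]>-.09)&(G[...,1]<.03)&(im.max(2)<190)&(d>0)
    print(c,'block?',k.sum(),np.percentile(G[k][:,1],[1,5,50,95,99]).round(4),np.percentile(G[k][:,0],[2,50,98]).round(4))
    k=(abs(G[...,0])<.03)&(G[...,2]>.05)&(G[...,2]<.065)&(G[...,1]>-.19)&(G[...,1]<.03)&(d>0)
    if k.any(): print(c,'stick top',k.sum(),np.percentile(G[k],[1,50,99],axis=0).round(4))
    k=(abs(G[...,0])<.05)&(G[...,2]>.036)&(G[...,2]<.045)&(abs(G[...,1])<.05)&(d>0)
    print('fences',np.percentile(G[k],[1,99],axis=0).round(4))
```

```text
[ 0.6513 -0.1586  0.0574] guide xy [ 0.0006 -0.2264]
t 6.45 pos [ 0.6513 -0.1586  0.0574] shift [ 0.0044 -0.0022  0.0247] turn [ 0.0017  0.0013 -0.0009]
side block? 247 [-0.0701 -0.0684 -0.037   0.0058  0.0156] [-0.024   0.0015  0.0227]
side stick top 97 [[-0.0061 -0.1845  0.0502]
 [-0.005  -0.122   0.0553]
 [ 0.0045 -0.0986  0.0648]]
fences [[-0.0408 -0.0488  0.0362]
 [ 0.0429  0.0265  0.0411]]
scene block? 202 [-0.0657 -0.0638 -0.0335  0.01    0.0238] [-0.0136  0.004   0.0233]
scene stick top 160 [[-0.0078 -0.188   0.0502]
 [-0.0039 -0.1441  0.0598]
 [ 0.0081 -0.0948  0.0649]]
fences [[-0.0418 -0.0486  0.036 ]
 [ 0.0435  0.0303  0.0442]]
```

View pics/pre_side.png

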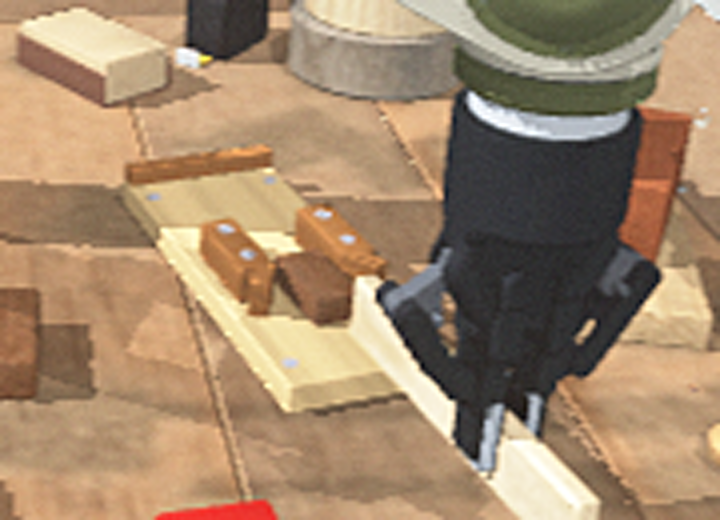

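View pics/pre_scene.png

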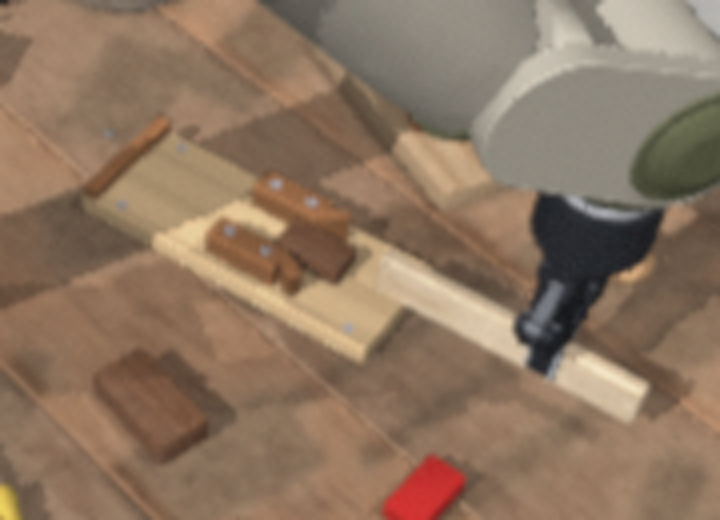

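Both views show the stick end (side crop (368,310), scene crop (400,275)) in line with the block, about 25 mm behind it. I'll lower 7 mm, close up, then push slowly.

Call:
{"method": "step_arm", "body": {"steps": [0,0,-0.002,0.012,0,0,0,0,0,-0.002,0.024,0,0,0,0,0.02,-0.002,0.024,0,0,0,0,0.04,-0.002,0.024,0,0,0,0,0.055,-0.002,0.024,0,0,0,0,0.065,-0.002,0.024,0,0,0,0,0.065,-0.002,0.024,0,0,0]}}

```text
time_s: 7.25
position: [0.6459, -0.1392, 0.0493]
tool_rot: [[-0.226, 0.974, 0.0], [0.974, 0.226, -0.0], [-0.0, 0.0, -1.0]]
ft_force: [-0.4, 0.3, -0.8]
grip_width: 0.0109
```

```bash
cat > st.py <<'E'
from g import *
g=np.array([.5994,.0617]);a=np.radians(13.1);R=np.array([[np.cos(a),np.sin(a)],[-np.sin(a),np.cos(a)]])
def G(p): return R@(np.array(p)[:2]-g)
s=env.observe();p=s['position'];print(s['time_s'],np.round(p,4),'guide',G(p).round(4),'tip y',(G(p)[1]+.1305).round(4),np.round(s['ft_force'],2), 'yaw',np.degrees(np.arctan2(s['tool_rot'][1][1],s['tool_rot'][0][1])).round(2))
E
python3 st.py
```

```text
7.25 [ 0.6459 -0.1392  0.0493] guide [-2.000e-04 -2.063e-01] tip y -0.0758 [-0.38  0.32 -0.75] yaw 13.08
```

Call:
{"method": "step_arm", "body": {"steps": [0,0.015,0,0,0,0,0,0,0.03,0,0,0,0,0,0,0.045,0,0,0,0,0,0,0.06,0,0,0,0,0,0,0.075,0,0,0,0,0,0,0.09,0,0,0,0,0,0,0.105,0,0,0,0,0,0,0.12,0,0,0,0,0,0,0.135,0,0,0,0,0,0,0.15,0,0,0,0,0]}}

```text
time_s: 8.25
position: [0.6357, -0.0956, 0.0491]
tool_rot: [[-0.226, 0.974, -0.0], [0.974, 0.226, -0.0], [-0.0, -0.0, -1.0]]
ft_force: [0.3, -1.4, -0.6]
grip_width: 0.0115
```

```bash
cat >> st.py <<'E'
import sys
n=sys.argv[1] if len(sys.argv)>1 else None
if n:
    for c in('side','scene'):
        im,d,K,T=grab(c)
        u,v=(240,140) if c=='side' else (230,120)
        cv2.imwrite('pics/%s_%s.png'%(n,c),cv2.resize(im[v:v+130,u:u+180],None,fx=4,fy=4,interpolation=cv2.INTER_CUBIC))
E
python3 st.py p1
```

```text
8.25 [ 0.6357 -0.0956  0.0491] guide [-0.0003 -0.1615] tip y -0.031 [ 0.3  -1.4  -0.59] yaw 13.05
```

View pics/p1_side.png

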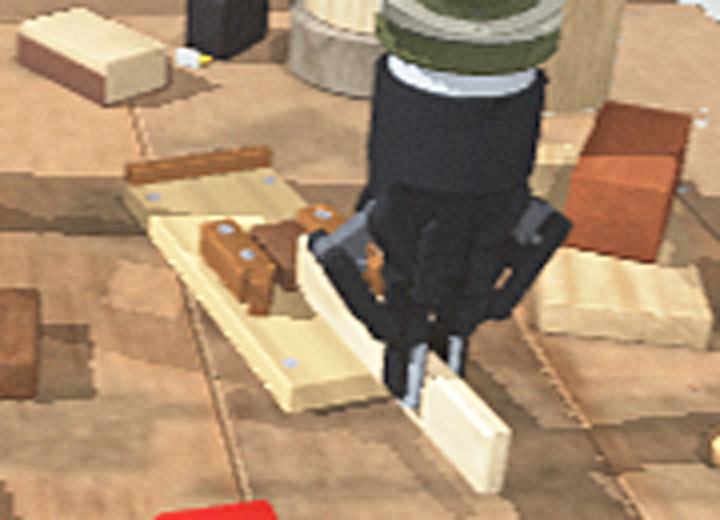

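The block is sliding into the channel (crop (275,255)) ahead of the stick end (308,265). I'll keep pushing.

Call:
{"method": "step_arm", "body": {"steps": [0,0.015,0,0,0,0,0,0,0.03,0,0,0,0,0,0,0.045,0,0,0,0,0,0,0.06,0,0,0,0,0,0,0.075,0,0,0,0,0,0,0.09,0,0,0,0,0,0,0.105,0,0,0,0,0,0,0.12,0,0,0,0,0,0,0.135,0,0,0,0,0,0,0.15,0,0,0,0,0]}}

```text
time_s: 9.35
position: [0.6255, -0.0518, 0.0491]
tool_rot: [[-0.226, 0.974, 0.0], [0.974, 0.226, -0.0], [-0.0, 0.0, -1.0]]
ft_force: [-0.2, -0.4, -0.0]
grip_width: 0.0109
```

Call:
{"method": "step_arm", "body": {"steps": [0,0.015,0,0,0,0,0,0,0.03,0,0,0,0,0,0,0.045,0,0,0,0,0,0,0.06,0,0,0,0,0,0,0.075,0,0,0,0,0,0,0.085,0,0,0,0,0,0,0.095,0,0,0,0,0,0,0.1,0,0,0,0,0,0,0.1,0,0,0,0,0]}}

```text
time_s: 10.25
position: [0.6188, -0.0227, 0.0491]
tool_rot: [[-0.226, 0.974, -0.0], [0.974, 0.226, 0.0], [0.0, -0.0, -1.0]]
ft_force: [-0.1, -0.3, -0.7]
grip_width: 0.0111
```

```bash
python3 st.py p2
```

```text
10.25 [ 0.6188 -0.0227  0.0491] guide [-0.0002 -0.0866] tip y 0.0439 [-0.09 -0.29 -0.68] yaw 13.06
```

View pics/p2_side.png

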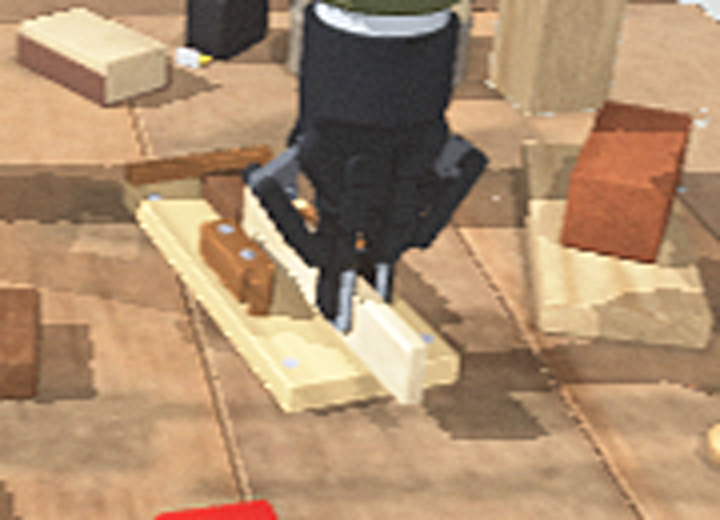

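View pics/p2_scene.png

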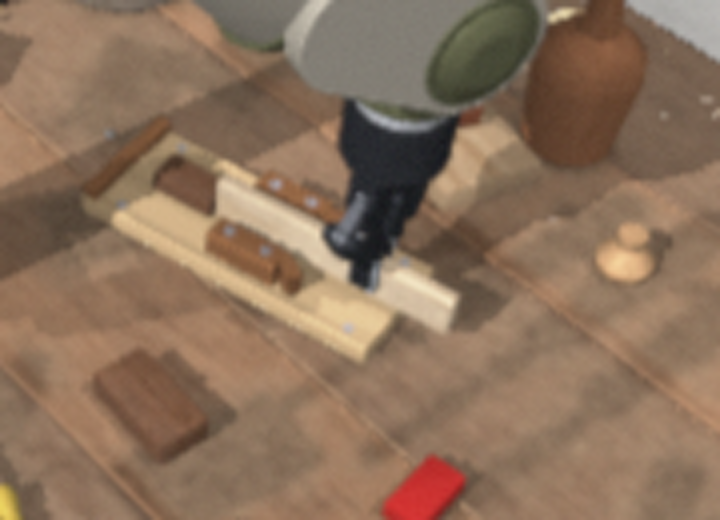

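The block is out past the exit (scene crop (185,183)) and lies in front of the stick end (222,195). I'll withdraw straight back past the board and check the block.

Call:
{"method": "step_arm", "body": {"steps": [0,-0.03,0,0,0,0,0,0,-0.1,0,0,0,0,0,0,-0.2,0,0,0,0,0,0,-0.3,0,0,0,0,0,0,-0.4,0,0,0,0,0,0,-0.5,0,0,0,0,0,0,-0.58,0,0,0,0,0,0,-0.63,0,0,0,0,0,0,-0.63,0,0,0,0,0,0,-0.63,0,0,0,0,0]}}

```text
time_s: 11.35
position: [0.6613, -0.2065, 0.0489]
tool_rot: [[-0.226, 0.974, -0.001], [0.974, 0.226, 0.001], [0.001, -0.0, -1.0]]
ft_force: [-0.6, 0.9, -0.5]
grip_width: 0.011
```

```bash
cat > blk.py <<'E'
from st import *
for c in('scene','side'):
    im,d,K,T=grab(c); W=cloud(d,K,T); Gm=np.dstack([(W[...,:2]-g)@R.T,W[...,2]])
    for r in imaging.regions_of(c,'offcut'):
        k=r['mask']&(d>0); P=Gm[k]; P=P[(P[:,2]>.031)&(P[:,2]<.041)]
        if len(P)>20 and abs(np.median(P[:,0]))<.06:
            print(c,round(r['score'],2),r['pixel'],'guide frame mm',cv2.minAreaRect((P[:,:2]*1000).astype(np.float32)),'z',np.median(P[:,2]).round(4))
E
python3 blk.py p3
```

```text
11.35 [ 0.6613 -0.2065  0.0489] guide [-0.0005 -0.2752] tip y -0.1447 [-0.6   0.88 -0.52] yaw 13.05
scene 0.74 [275.8, 165.7] guide frame mm ((3.2228965759277344, 73.60972595214844), (55.381710052490234, 31.80674934387207), 89.39850616455078) z 0.0367
side 0.61 [303.2, 189.5] guide frame mm ((2.3911514282226562, 69.45979309082031), (55.48007583618164, 29.64837074279785), 89.4139633178711) z 0.0353
```

View pics/p3_side.png

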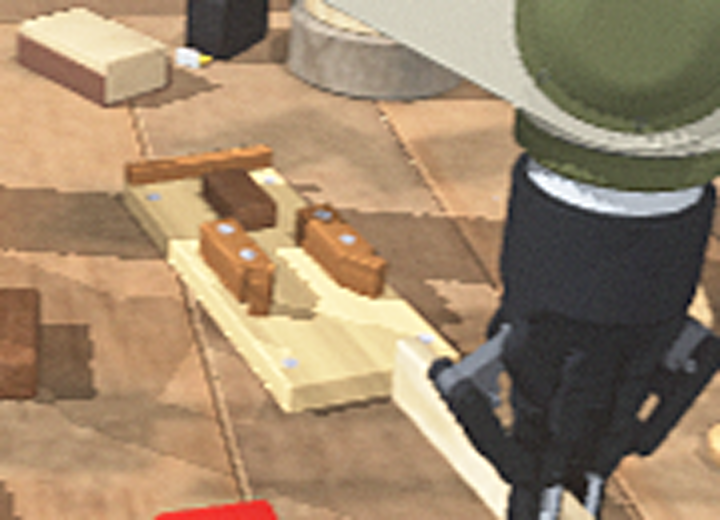

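View pics/p3_scene.png

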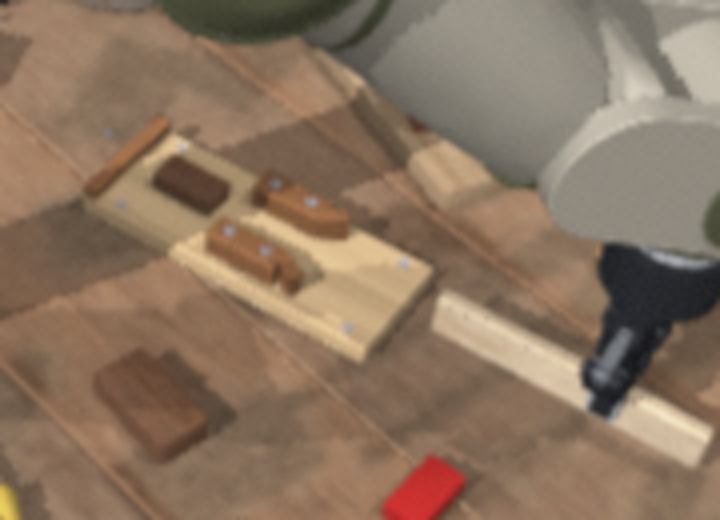

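The block lies flat, with its centre about 41 mm past the exit and 3 mm off the centre line. The stick is behind the board over bare bench, so I'll lower it.

Call:
{"method": "step_arm", "body": {"steps": [0,0,0,0.02,0,0,0,0,0,0,0.04,0,0,0,0,0,0,0.055,0,0,0,0,0,0,0.063,0,0,0,0,0,0,0.067,0,0,0,0,0,0,0.067,0,0,0,0,0,0,0.067,0,0,0]}}

```text
time_s: 12.35
position: [0.6616, -0.2071, 0.0292]
tool_rot: [[-0.226, 0.974, 0.0], [0.974, 0.226, -0.0], [-0.0, 0.0, -1.0]]
ft_force: [-0.0, 0.1, -0.2]
grip_width: 0.0104
```

```bash
python3 st.py
```

```text
12.35 [ 0.6616 -0.2071  0.0292] guide [-0.0003 -0.2759] tip y -0.1454 [-0.04  0.07 -0.15] yaw 13.04
```

Call:
{"method": "step_arm", "body": {"steps": [0,0,0,0.003,0,0,0,0,0,0,0.005,0,0,0,0,0,0,0.006,0,0,0,0,0,0,0.006,0,0,0]}}

```text
time_s: 12.75
position: [0.6615, -0.207, 0.0272]
tool_rot: [[-0.226, 0.974, -0.0], [0.974, 0.226, 0.0], [0.0, -0.0, -1.0]]
ft_force: [-0.1, -0.8, -0.5]
grip_width: 0.011
```

Call:
{"method": "step_arm", "body": {"steps": [0,0,0,0.002,0,0,0,0,0,0,0.003,0,0,0,0,0,0,0.003,0,0,0]}}

```text
time_s: 13.05
position: [0.6616, -0.2071, 0.0272]
tool_rot: [[-0.226, 0.974, 0.0], [0.974, 0.226, -0.0], [-0.0, 0.0, -1.0]]
ft_force: [-2.3, 0.7, 5.9]
grip_width: 0.011
```

Contact at 6 N, so the stick is on the bench. Now release, then lift.

Call:
{"method": "step_arm", "body": {"steps": [0.2,0,0,0,0,0,0,0.3,0,0,0,0,0,0,0.4,0,0,0,0,0,0,0.5,0,0,0,0,0,0,0.5,0,0,0,0,0,0,0.5,0,0,0,0,0,0]}}

```text
time_s: 13.65
position: [0.6615, -0.207, 0.0263]
tool_rot: [[-0.226, 0.974, 0.0], [0.974, 0.226, -0.0], [-0.0, 0.0, -1.0]]
ft_force: [-0.4, -0.3, 0.5]
grip_width: 0.043
```

Call:
{"method": "step_arm", "body": {"steps": [0.5,0,0,-0.03,0,0,0,0.5,0,0,-0.08,0,0,0,0.5,0,0,-0.18,0,0,0,0.5,0,0,-0.3,0,0,0,0.5,0,0,-0.42,0,0,0,0.5,0,0,-0.5,0,0,0,0.5,0,0,-0.5,0,0,0,0.5,0,0,-0.5,0,0,0]}}

```text
time_s: 14.45
position: [0.6615, -0.207, 0.1774]
tool_rot: [[-0.226, 0.974, 0.001], [0.974, 0.226, -0.001], [-0.001, 0.001, -1.0]]
ft_force: [-0.0, -0.4, -0.9]
grip_width: 0.0425
```

```bash
python3 blk.py p4
python3 - <<'E'
from st import *
im,d,K,T=grab('wrist','w5.png'); W=cloud(d,K,T)
for r in imaging.regions_of('wrist','push_stick'):
    m=r['mask']&(d>0); P=W[m]; print(r['score'],np.percentile(P[:,2],[5,50,95]).round(4),G(np.median(P,0)).round(3))
E
```

```text
14.45 [ 0.6615 -0.207   0.1774] guide [-0.0005 -0.2758] tip y -0.1453 [-0.01 -0.38 -0.88] yaw 13.05
scene 0.51 [275.5, 162.9] guide frame mm ((1.8717470169067383, 73.06591796875), (55.21390151977539, 32.09918975830078), 86.52714538574219) z 0.0366
side 0.51 [301.3, 188.6] guide frame mm ((0.10055732727050781, 60.8305778503418), (74.09210205078125, 33.05301284790039), 82.97203826904297) z 0.0352
14.75 [ 0.6613 -0.207   0.1755] guide [-0.0006 -0.2757] tip y -0.1452 [-0.07  0.45  0.43] yaw 13.04
0.85 [0.0326 0.035  0.0363] [-0.001 -0.231]
```

View pics/p4_scene.png

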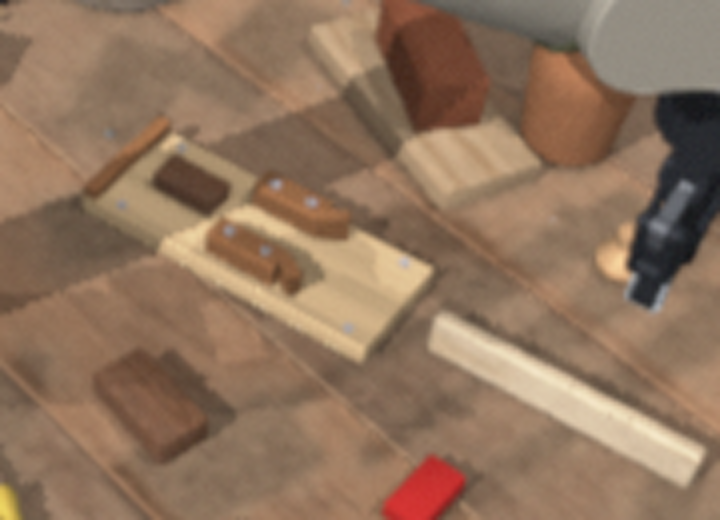

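View pics/w5.png

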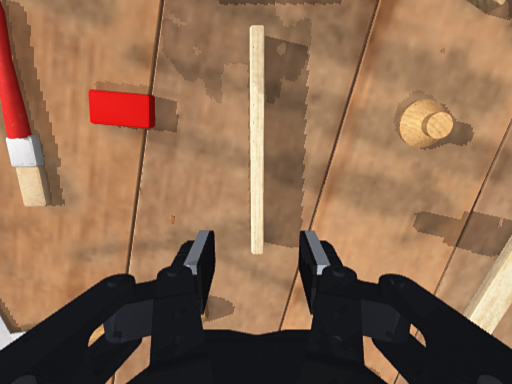

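The stick stands free on the bench with its top at 35 mm (wrist image, column 257). The block is unmoved past the exit and the gripper is clear. Handing in.

```bash
python3 -c "
from rig import close_job
print(close_job())"
```

```text
the job is handed in; nothing more can be done
None
```

I gripped the pale slat 30 mm behind its middle and pushed the small dark block through the channel with the slat's end. Then I drew the slat straight back and set it on its edge on the bench behind the guide's board. The job was handed in at about 15 s; no verdict is reported.

**Block:** In the scene and side pictures taken right after the stick was withdrawn, it lay flat, about 40–43 mm past the exit and 2–3 mm off the centre line. The top of the block read 35–37 mm, where 36 was expected.

**Stick:** The top stands at 35 mm, so the centre is at about 17.5 mm. It stands about 30 mm clear of the board, and the gripper is some 15 cm above it.

**Disagreement:** The final side-camera reading of the block gave 31 mm past the exit and a length of 74 mm instead of 55. I took this to be the mask running into a fence. The last scene reading (43 mm) and picture still show the block unmoved.

**Not measured:** I could not read the contact force between stick and block. I judged the push from the pictures and the block's travel.

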